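Shut the tap and stand the fallen bottle under the spout

ROBOT

A 7-joint arm with a two-finger parallel gripper is mounted at the origin on the work surface. World frame = base frame: x ahead of the robot, y to its left, z up, the work surface at z = 0. Lengths are in m, angles in rad, forces in N, time in s.
With the tool pointing down it reaches from about 0.4 to 0.9 m from the base axis. Payload 5.5 kg.
Tool frame: the origin (TCP) lies between the finger pads; the fingertips stand 19 mm ahead of it and the grasp point (between the pads) is the TCP; z points along the fingers, y is the line along which they close (so a half turn about z gives the same grasp; the last joint's range is limited). The gripper opens to 92 mm and grips with 3 to 60 N. Pads are 19 mm wide; open, the fingers measure 130 mm over their backs; the gripper's body (75 mm by 190 mm) begins 47 mm behind the grasp point.
Start: joints at [-1.036, 0.501, -0.427, 1.55, 0.221, 1.138, -0.21], TCP at [0.174, 0.626, 0.246] pointing down, gripper open.
Joint ranges: [-2.88, 2.88], [-0.31, 2.03], [-1.54, 1.56], [0.2, 2.42], [-1.41, 4.55], [0.19, 2.02], [-2.57, 2.57]. Speed limits (rad/s): [2.57, 2.57, 3.14, 3.14, 3.14, 3.14, 3.14].

INTERFACE

Orientations are given as a unit quaternion [w, x, y, z].
In Python, from plant import arm, eyes gives the robot as it stands. Calls block until the motion is done:
- arm.move_pose(position, orientation): joint-space move of the TCP to a pose.
- arm.move_linear(position, frame=None, speed=0.15, until_force=None): straight line of the TCP; frame=None keeps the orientation; speed is the mean speed in m/s. With until_force (N) it stops when the force on the tool has changed by that much, and returns True; else False.
- arm.goto_joints(angles): joint-space move.
- arm.command_gripper(opening): finger opening in m; the grip force is fixed at half the most; returns when the fingers have stopped.
- arm.hold(seconds).
- arm.ik(position, orientation): joint angles nearest the present ones, or None.
- arm.observe(): the state.
- eyes.snapshot(name): name is "scene" or "top" or "wrist"; returns the picture (480x640x3 uint8, red, green, blue); there is no depth.
- eyes.camera_info(name): a dict with "fovy" (degrees; the focal length in pixels is half the picture's height over the tangent of half this angle, whatever the lens; pixels are square), "cx", "cy" (the principal point, pixels), "cam_to_world" (4x4, takes a point from camera to world coordinates). Camera axes: x right, y down, z forward; pixel columns grow to the right and rows downward; lengths in m; the calibration is good to about 2 mm. A picture is of the moment at which its call begins: read the wrist's pose just before it. camera_info takes no time and is no camera call; for the wrist camera it gives the pose at the moment of the call.
A pose or a line that the arm cannot do raises arm.MotionError and nothing moves.
- arm.finish_job(): hands the job in; it is judged then, once.
Trained networks look in the newest picture that a camera, given by its name, has taken for a name from the list of things; names that differ only in an ending like _2 or _b are one class to them, and where a whole thing is asked for, a point or a joint stands for the part that bears it (a point fixed in the world has none). Each returns a list of dicts, best first, with "p" (0 to 1); they miss things now and then, are a little off and sometimes report something else, mostly with a low value. They report only what shows in the picture. A call takes as long as a camera call. They do not tell look-alikes from the thing itself.
- eyes.trace(camera, target): "region" (480x640 bool, what is visible of it).
- eyes.mark_of(camera, target): "point" ([x, y, z] in m, in world coordinates, good to about 4 mm: a listed point, or the origin of a listed thing).
The state is a dict: "t": time; "joint_pos": joint angles; "joint_velocities": joint speeds; "joint_efforts": joint torques, N m; "eef_pos": TCP position; "tcp_rot": TCP orientation; "contact_force": force on the tool from outside, world axes, zero at the start; "moment": the same for the moment, N m; "finger_gap": finger opening in m; "gripper_force": force on a finger pad.
Only numpy, scipy, OpenCV 4.12 (cv2) and the standard library are available. Lean on these libraries where they do the work, as an engineer would, in place of code of your own. Each camera call takes 0.05 s, during which the arm holds its last target. There are 200 camera calls.

TASK

The square plastic bottle got knocked over and the tap on the steel pail was left open. First shut the tap fully by swinging its lever handle round to its stop, then stand the bottle upright on the drip plate with its mouth centred under the spout, and let go of it. Leave the other things on the table where they are.

Things in the scene. Friction and masses are not known exactly. Their poses are not given: they have to be found in the camera images.
- spout (a point): centre of the lower, open end of the spout, a vertical brass tube 20 mm in diameter; 162 mm above the table. Station frame: z up, y level along the pipe towards the pail, x square to the pipe, roughly away from the robot. A brass pipe 22 mm in diameter, its centre line 43 mm above this point, runs along +y to the pail; a 36 mm thick valve body sits on it 65 to 115 mm along +y
- plate (a point): centre of the top of the drip plate, a flat steel plate 140 mm square and 12 mm high, exactly below the spout (150 mm below its end). Same axes as the spout
- tap_pivot (a point): point on the vertical turning axis of the tap lever, at the lever's mid height (247 mm above the table, 90 mm along +y from the spout). Fixed; same axes as the spout
- tap_handle (a point): centre of the grip of the tap lever: a level black plastic bar 88 mm long, 18 mm wide, 14 mm high, 66 mm from the turning axis (it covers 22 to 110 mm from the axis). It turns with the lever: its -y axis points from the turning axis to the free end
- tap (a joint): angle of the tap lever, rad, between hard stops at 0 and 1.571. 0 = open: the lever lies over the pipe, pointing away from the pail (-y of the spout frame). 1.571 = shut: the lever is square to the pipe, pointing away from the robot (+x of the spout frame). Grows counter-clockwise from above. Stays where left; takes about 0.25 N m (3 to 4 N near the grip's end)
- bottle_mid (a point): centre of the white square plastic bottle (about 0.12 kg), 120 mm from foot to mouth: body 52 x 52 x 92 mm, 12 mm shoulder, round neck 36 mm wide, 16 mm long. x axis runs from foot (x = -60 mm) to mouth (+60 mm); the square body ends at +32 mm. It starts lying on a flat side, this point 26 mm above the table; upright on the drip plate it is 72 mm above the table, x up
- bottle_mouth (a point): centre of the bottle's mouth (30 mm wide opening), 60 mm along x from bottle_mid
- tin: bystander: steel tin 80 mm in diameter, 85 mm high; origin at the centre of its underside
- pot: bystander: white ceramic pot 72 mm in diameter, 80 mm high; origin at the centre of its underside
- offcut: bystander: pine offcut 40 x 130 x 45 mm (x, y, z); origin at the centre of its underside
- pail (a point): point on the table under the middle of the steel pail (190 mm in diameter, top 400 mm above the table with its knob) and its wooden stand (210 mm square, pail from 165 mm up), 325 mm along +y from the spout. Same axes as the spout. Plate, pipe, tap, pail and stand are one station, fixed to the table
Not all that is in view belongs to the job. Of the things shaped like the part that bears bottle_mid, the white one is meant.

How it is judged:
On the way, in this order (a step that is already met when the one before it is completed fails the run):
1. the tap is shut, its lever at the stop (within 0.12 rad) (value of joint tap above 1.45 rad), for 0.2 s.
2. the bottle stands upright on the drip plate with its mouth under the spout (angle between bottle_mid's own x axis and vertical below 0.1 rad and horizontal distance between bottle_mouth and spout below 0.015 m and height (world z) of bottle_mid below 0.077 m), for 0.2 s.
At the end, for the whole second after the job is handed in: The tap lever is within 0.12 rad of its shut stop; the bottle stands upright (within 0.1 rad) on the drip plate, its mouth's centre within 15 mm of the spout's axis (all of step 2 and value of joint tap above 1.45 rad and height (world z) of bottle_mid above 0.067 m); the robot touches nothing.
It fails at once if a bystander (tin, pot or offcut) is moved more than 30 mm (distance of any of tin, pot, offcut from where it was at the start of the episode above 0.03 m).
It also fails if it takes over 69 s, if anything falls off the work surface, if the arm or the gripper's body presses on something with over 40 N, if the wrist force passes 120 N, or if a joint passes its speed limit or range.

## Working session

There is one attempt and no reset: what is moved stays moved. The work goes in short steps, each a Python script; the robot and the scene stay as the last script left them, time stands still between calls to the robot, and variables do not carry over. Pictures are saved under pics/ and viewed, at most 10 in all, crops included, and the job is handed in when it is done.

```bash
mkdir -p pics; ls; python3 - <<'E'
from plant import arm, eyes
import cv2, numpy as np
ims=[]
for c in ["scene","top"]:
    im=eyes.snapshot(c); ims.append(im); cv2.imwrite(f"pics/{c}0.png",im[:,:,::-1])
    print(c,eyes.camera_info(c))
    for n in ["spout","plate","tap_pivot","tap_handle","bottle_mid","bottle_mouth","tin","pot","offcut","pail"]:
        print(n,[(np.round(d["point"],3).tolist(),round(d["p"],2)) for d in eyes.mark_of(c,n)])
print(arm.observe())
E
```

```text
pics
scene {'fovy': 49.23524223816218, 'cx': 311.31605133817084, 'cy': 227.2124085464683, 'cam_to_world': array([[-0.74048261,  0.48054871, -0.46984937,  1.28665418],
       [ 0.6720231 ,  0.53815107, -0.50870264,  0.78676517],
       [ 0.00839354, -0.6924351 , -0.72143135,  1.2641887 ],
       [ 0.        ,  0.        ,  0.        ,  1.        ]])}
spout [([0.52, 0.133, 0.162], 0.65)]
plate [([0.522, 0.131, 0.012], 0.72)]
tap_pivot [([0.543, 0.219, 0.246], 0.93)]
tap_handle [([0.526, 0.155, 0.249], 0.52)]
bottle_mid [([0.619, -0.054, 0.026], 0.79), ([0.399, -0.318, 0.027], 0.75), ([0.33, -0.17, 0.026], 0.65), ([0.497, -0.167, 0.023], 0.61), ([0.527, 0.156, 0.248], 0.6)]
bottle_mouth [([0.588, -0.099, 0.027], 0.94), ([0.549, -0.196, 0.022], 0.78), ([0.414, -0.266, 0.029], 0.68)]
tin [([0.741, -0.194, 0.003], 0.83), ([0.546, 0.223, 0.247], 0.17)]
pot [([0.778, 0.026, 0.0], 0.63)]
offcut [([0.499, -0.462, 0.001], 0.62)]
pail []
top {'fovy': 43.46196693706229, 'cx': 317.86626830657826, 'cy': 235.8625182650209, 'cam_to_world': array([[ 6.71142907e-02, -9.76689937e-01,  2.03893207e-01,
  
[... 869 characters left out ...]
.03578731,  0.50088963, -0.42699466,  1.55037983,  0.22078235,
        1.13832766, -0.21029632]), 'joint_velocities': array([-0.00054725,  0.00015014, -0.00109506,  0.00162397, -0.00110275,
        0.00032174,  0.00022673]), 'joint_efforts': array([ 2.12907012e-04, -5.66458762e+01, -5.81011355e+00, -2.79509711e+01,
       -6.63833600e-02,  2.08522909e-02,  3.29402894e-05]), 'eef_pos': array([0.17447384, 0.62614717, 0.2457431 ]), 'tcp_rot': array([-2.02006152e-05,  1.35478298e-01,  9.90780314e-01,  1.02223399e-05]), 'contact_force': array([-0.37362884, -0.19023057,  0.08275426]), 'moment': array([ 0.01423675, -0.01129562, -0.04307444]), 'gripper_force': 0.0, 'finger_gap': 0.09181218064967833}
```

View pics/top0.png

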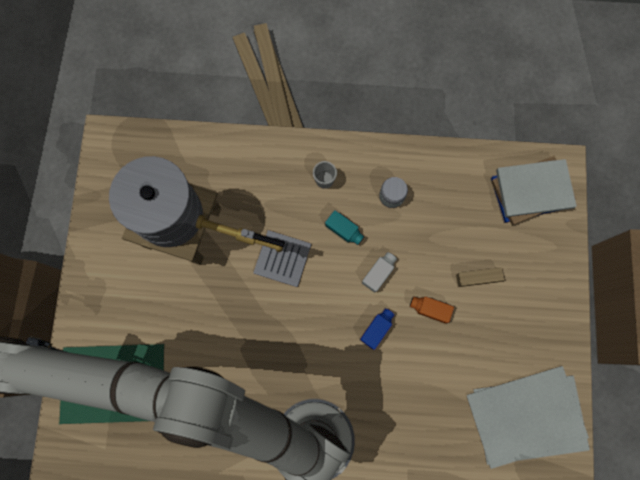

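View pics/scene0.png

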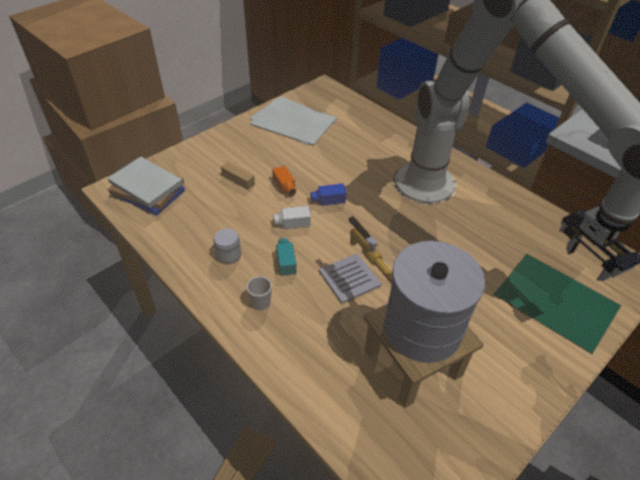

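White bottle candidates in the top image: teal (344,227), white (380,272), blue (377,329) and orange (432,309). Only (380,272) is white, with its mouth at about (391,258). The tap lever lies over the pipe at (265,240), so it is open. I'll shut the tap first by straddling the lever.

```bash
cat > h.py <<'E'
from plant import arm, eyes
import numpy as np, cv2
from scipy.spatial.transform import Rotation as R
SP=np.array([.521,.1325]); PV=np.array([.5445,.2195])
ys=(PV-SP)/np.linalg.norm(PV-SP); xs=np.array([ys[1],-ys[0]])
def quat(z,y):
    z=np.array(z,float);y=np.array(y,float);z/=np.linalg.norm(z);y/=np.linalg.norm(y)
    return np.roll(R.from_matrix(np.c_[np.cross(y,z),y,z]).as_quat(),1)
def lever(a,r=.08,s=1):   # TCP xy at lever angle a, and tool-down quaternion, y tangential
    d=-ys*np.cos(a)+xs*np.sin(a); t=xs*np.cos(a)+ys*np.sin(a)
    return PV+r*d, quat([0,0,-1],[s*t[0],s*t[1],0])
E
python3 - <<'E'
from h import *
print(np.degrees(np.arctan2(ys[1],ys[0])),np.linalg.norm(PV-SP))
for s in (1,-1):
    for a in (0,.8,1.57,1.8):
        p,q=lever(a,.08,s); j=arm.ik([*p,.25],q); print(s,a,p,None if j is None else np.round(j,2))
im=cv2.imread('pics/top0.png')[190:370,300:480]; cv2.imwrite('pics/crop.png',cv2.resize(im,None,fx=3.3,fy=3.3,interpolation=cv2.INTER_CUBIC))
E
```

```text
74.88428681142207 0.09011797822854214
1 0 [0.52363846 0.14226791] [-0.36  0.27  0.05  1.83 -0.02  1.04 -0.56]
1 0.8 [0.58536854 0.15072673] [-0.22  0.38 -0.1   1.68  0.04  1.08  0.21]
1 1.57 [0.62171546 0.19857696] [-0.15  0.48 -0.28  1.54  0.14  1.14  0.85]
1 1.8 [0.62445208 0.21673133] [-0.18  0.5  -0.28  1.52  0.14  1.14  1.05]
-1 0 [0.52363846 0.14226791] [ 0.06  0.3  -0.45  1.82  0.15  1.05  2.43]
-1 0.8 [0.58536854 0.15072673] [-1.15  0.79  1.36  1.71 -0.8   1.32 -2.24]
-1 1.57 [0.62171546 0.19857696] [-0.57  0.48  0.31  1.56 -0.15  1.13 -2.06]
-1 1.8 [0.62445208 0.21673133] [-0.56  0.49  0.26  1.54 -0.13  1.13 -1.88]
```

View pics/crop.png

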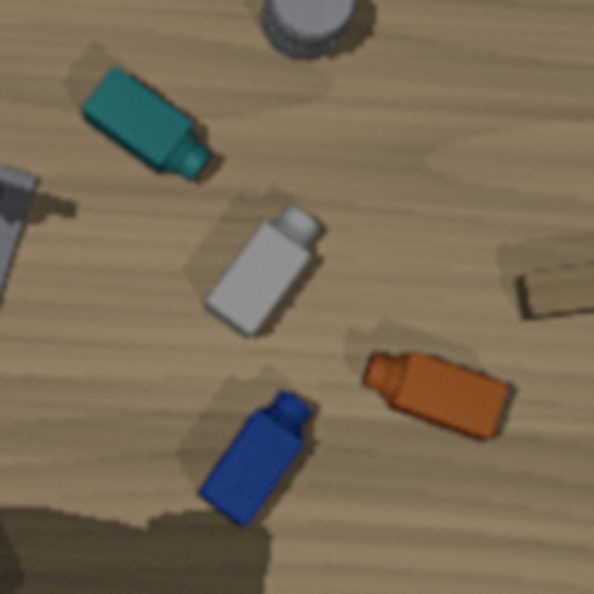

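The crop shows the white bottle at (262,270), mouth at (300,222), with the teal, blue and orange look-alikes around it. White is the target. Now the tap.

```bash
python3 - <<'E'
from h import *
p,q=lever(0)
arm.command_gripper(.055)
arm.move_linear([.174,.626,.36])
arm.move_pose([.36,.30,.38],q)
arm.move_linear([*p,.33],q)
print(arm.move_linear([*p,.25],q,speed=.08,until_force=8))
for a in np.arange(.15,1.951,.15):
    p,q=lever(a)
    f=arm.move_linear([*p,.25],q,speed=.08,until_force=25)
    o=arm.observe(); print(round(a,2),f,np.round(o["contact_force"],1))
    if f: break
d=o["eef_pos"][:2]-PV; print("tcp angle",np.arctan2(d@xs,-d@ys),o["t"])
p,q=lever(1.571); 
arm.move_linear([*(o["eef_pos"][:2]-.008*ys),.25],speed=.05)
arm.move_linear([*arm.observe()["eef_pos"][:2],.36])
im=eyes.snapshot("scene"); cv2.imwrite('pics/s1.png',cv2.resize(im[150:400,200:500],None,fx=2,fy=2)[:,:,::-1])
print(eyes.mark_of("scene","tap_handle"),eyes.mark_of("scene","tap_pivot"))
im=eyes.snapshot("top");print(eyes.mark_of("top","tap_handle"),eyes.mark_of("top","bottle_mid"),eyes.mark_of("top","bottle_mouth"))
print(PV+.066*xs, arm.observe()["t"])
E
```

```text
False
0.15 False [-0.1 -0.1  0.7]
0.3 False [-0.5  0.2 -0.6]
0.45 False [ 0.7 -0.5  0.1]
0.6 False [0.3 0.9 0.5]
0.75 False [-0.4  0.4 -0.3]
0.9 False [-0.4  0.6  0.4]
1.05 False [0.2 0.6 0.3]
1.2 False [-0.4 -0.3 -0.3]
1.35 False [ 0.3  0.5 -0. ]
1.5 False [ 0.2 -0.4  0. ]
1.65 False [-0.5 -0.6  0.5]
1.8 False [-0.2  0.1 -0.6]
1.95 True [-0.8 -3.4  1.9]
tcp angle 1.7862712021191611 10.8417
[{'point': [0.6046, 0.203, 0.2497], 'p': 0.62}] [{'point': [0.5441, 0.2224, 0.2498], 'p': 0.58}, {'point': [0.5473, -0.2012, 0.0247], 'p': 0.23}]
[] [{'point': [0.6208, -0.0538, 0.0268], 'p': 0.83}, {'point': [0.5014, -0.1649, 0.0289], 'p': 0.74}, {'point': [0.3315, -0.1666, 0.0214], 'p': 0.66}, {'point': [0.3943, -0.3175, 0.0223], 'p': 0.63}] [{'point': [0.5883, -0.1046, 0.0266], 'p': 0.98}, {'point': [0.5457, -0.2031, 0.0285], 'p': 0.9}]
[0.60821648 0.20228923] 12.4167
```

```bash
cat >> h.py <<'E'
E_=np.radians(20); G=.008; UPZ=.006   # tilt, grasp point along bottle axis, TCP above axis when lying
Z=np.array([0,0,1.])
def lie(mid,mouth,s):
    m=np.r_[np.subtract(mouth,mid)[:2],0]; m/=np.linalg.norm(m)
    return np.r_[mid[:2],.026]+G*m+UPZ*Z, quat(-Z*np.cos(E_)-m*np.sin(E_), s*np.cross(m,-Z)), m
def up(xy,psi,s,lift=0.):
    h=np.array([np.cos(psi),np.sin(psi),0])
    return np.r_[xy,.072+lift]+G*Z-UPZ*h, quat(h*np.cos(E_)-Z*np.sin(E_), s*np.cross(Z,h)), h
E
python3 - <<'E'
from h import *
mid=[.4995,-.165];mo=[.547,-.2005]
for s in (1,-1):
    p,q,m=lie(mid,mo,s); 
    j=arm.ik(p,q); k=arm.ik(p+[0,0,.15],q); print(s,j if j is None else np.round(j,2),k if k is None else np.round(k,2))
    for d in range(-60,80,15):
        p,q,h=up(SP,np.radians(d),s); j=arm.ik(p,q); k=arm.ik(p-.12*h+[0,0,.015],q)
        print('  ',d,None if j is None else np.round(j,2),None if k is None else np.round(k,2))
E
```

```text
1 [ 0.37  0.75 -0.04  1.7  -0.09  1.03  1.32] [ 0.38  0.55 -0.05  1.64 -0.08  1.29  1.29]
   -60 [-0.82  0.94 -0.12  1.9   1.16  1.43 -1.31] [-0.95  0.95 -0.2   1.78  1.02  1.58 -1.29]
   -45 [-0.83  0.9  -0.15  2.09  1.4   1.36 -1.43] [-0.91  0.91 -0.35  2.03  1.24  1.55 -1.44]
   -30 [-0.83  0.89 -0.15  2.28  1.69  1.34 -1.58] [-0.54  1.09 -0.81  2.27  1.6   1.92 -1.59]
   -15 None None
   0 None None
   15 None None
   30 None None
   45 None None
   60 [ 1.48  1.82 -1.33  2.24  1.27  0.41  2.27] [ 0.84  0.85 -0.21  2.26 -1.36  1.08 -1.64]
   75 [ 0.53  0.91 -0.21  2.07 -1.33  1.09 -1.79] [ 0.21  0.96  0.46  2.03 -1.37  1.63 -1.7 ]
-1 [-0.43  1.34  1.35  1.72 -1.18  1.61 -1.  ] [-0.44  1.03  1.35  1.67 -0.88  1.65 -1.12]
   -60 [-0.65  0.97 -0.33  1.89  1.26  1.57  1.78] [-0.78  0.99 -0.41  1.77  1.13  1.71  1.78]
   -45 [-0.7   0.92 -0.29  2.09  1.46  1.47  1.7 ] [-0.86  0.92 -0.4   2.03  1.26  1.59  1.69]
   -30 [-0.75  0.89 -0.23  2.28  1.72  1.4   1.58] [-0.92  0.89 -0.39  2.28  1.45  1.52  1.54]
   -15 None None
   0 None None
   15 None None
   30 None None
   45 None None
   60 [ 1.17  1.22 -0.91  2.24 -1.32  0.38  1.47] [ 0.83  0.85 -0.2   2.26 -1.36  1.08  1.5 ]
   75 [ 0.63  0.93 -0.32  2.07 -1.27  1.01  1.32] [ 0.73  0.89 -0.17  2.01 -1.09  1.21  1.27]
```

View pics/s1.png

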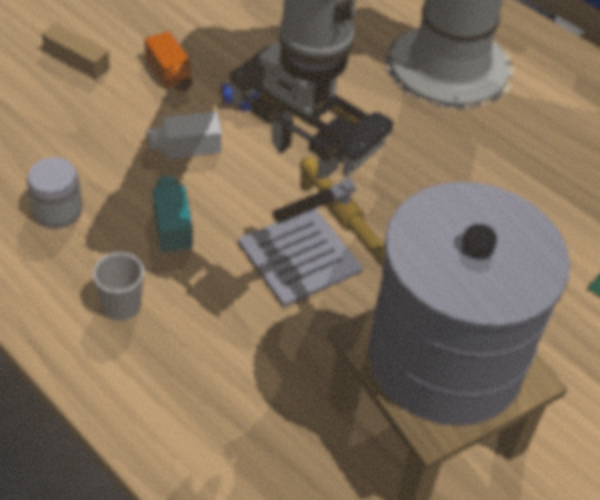

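The lever at (310,200) now lies square to the pipe, so the tap is shut. Next I'll grasp the bottle.

```bash
python3 - <<'E'
from h import *
mid=np.array([.4995,-.165]);mo=np.array([.547,-.2005])
p,q,m=lie(mid,mo,1)
arm.command_gripper(.09)
arm.move_pose(p+[0,0,.30],q)
arm.move_linear(p+[0,0,.15],q)
im=eyes.snapshot("wrist"); cv2.imwrite('pics/w1.png',im[:,:,::-1])
print(eyes.mark_of("wrist","bottle_mid"),eyes.mark_of("wrist","bottle_mouth"),arm.observe()["t"])
E
```

```text
[{'point': [0.4012, -0.3205, 0.026], 'p': 0.84}, {'point': [0.3335, -0.1678, 0.0276], 'p': 0.78}, {'point': [0.6175, -0.0548, 0.0269], 'p': 0.75}, {'point': [0.5024, -0.1668, 0.0274], 'p': 0.71}] [{'point': [0.5448, -0.1998, 0.031], 'p': 0.87}, {'point': [0.3792, -0.2035, 0.0256], 'p': 0.77}, {'point': [0.4138, -0.2579, 0.0266], 'p': 0.62}] 15.9417
```

View pics/w1.png

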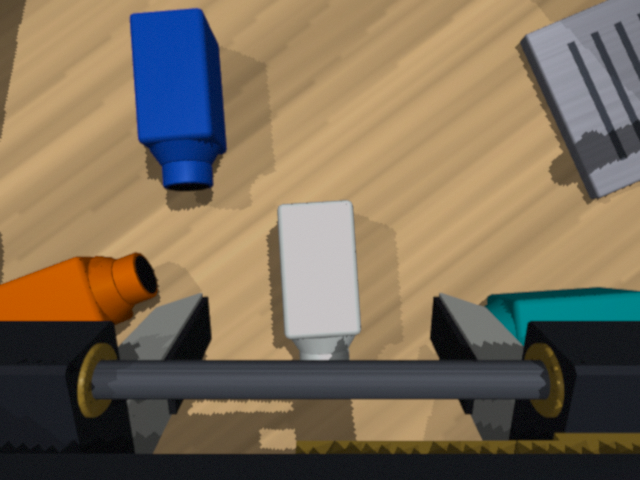

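The white bottle at (318,270) lies centred between the fingers and its sides run parallel to the pads. I'll grasp and lift it.

```bash
python3 - <<'E'
from h import *
mid=np.array([.5005,-.1655]);mo=np.array([.547,-.2005])
p,q,m=lie(mid,mo,1)
print(arm.move_linear(p,q,speed=.08,until_force=10), arm.observe()["eef_pos"]-p)
arm.command_gripper(.04)
o=arm.observe();print(o["finger_gap"],o["gripper_force"])
arm.move_linear(o["eef_pos"]+[0,0,.27],q)
o=arm.observe();print(o["finger_gap"],o["gripper_force"],o["joint_pos"].round(2))
for d in (60,70,75,80,90,100,110):
    for b,l in ((.18,.15),(.18,.015),(0,0)):
        P,Q,h=up(SP,np.radians(d),1,l); j=arm.ik(P-b*h,Q); print(d,b,l,None if j is None else np.round(j,2))
E
```

```text
False [ 0.00031259 -0.00012686  0.00039655]
0.05282452501446029 29.352437461675436
0.05267739074407601 29.360232535473187 [ 0.38  0.43 -0.05  1.53 -0.09  1.51  1.27]
60 0.18 0.15 [ 0.05  0.74  0.9   2.31 -1.38  1.83 -1.75]
60 0.18 0.015 [ 0.58  0.87  0.24  2.24 -1.36  1.41 -1.58]
60 0 0 [ 1.48  1.82 -1.33  2.24  1.27  0.41  2.27]
70 0.18 0.15 [ 0.02  0.83  0.9   2.12 -1.33  1.93 -1.78]
70 0.18 0.015 [ 0.35  0.95  0.46  2.06 -1.32  1.62 -1.65]
70 0 0 [ 0.73  0.94 -0.43  2.13 -1.34  0.9  -1.76]
75 0.18 0.15 [ 0.01  0.87  0.9   2.02 -1.31  1.98 -1.79]
75 0.18 0.015 [ 0.15  1.07  0.68  1.97 -1.37  1.83 -1.64]
75 0 0 [ 0.53  0.91 -0.21  2.07 -1.33  1.09 -1.79]
80 0.18 0.15 [ 0.15  0.8   0.68  1.92 -1.21  1.86 -1.87]
80 0.18 0.015 [ 0.14  1.09  0.68  1.88 -1.33  1.86 -1.67]
80 0 0 [ 0.33  0.91  0.01  2.01 -1.34  1.28 -1.8 ]
90 0.18 0.15 [ 0.11  0.88  0.68  1.72 -1.17  1.96 -1.9 ]
90 0.18 0.015 [ 0.11  1.14  0.68  1.69 -1.27  1.93 -1.73]
90 0 0 [-0.05  1.02  0.46  1.89 -1.39  1.65 -1.77]
100 0.18 0.15 [ 0.21  0.9   0.46  1.52 -1.04  1.95 -2.  ]
100 0.18 0.015 [ 0.08  1.2   0.68  1.49 -1.22  2.   -1.78]
100 0 0 [-0.22  1.14  0.68  1.77 -1.4   1.88 -1.75]
110 0.18 0.15 [ 0.29  0.96  0.24  1.31 -0.9   1.96 -2.1 ]
110 0.18 0.015 [ 0.17  1.19  0.46  1.28 -1.04  1.96 -1.9 ]
110 0 0 [-0.23  1.18  0.68  1.64 -1.29  1.94 -1.75]
```

```bash
python3 - <<'E'
from h import *
psi=np.radians(80)
P,Q,h=up(SP,psi,1,.15); arm.move_pose(P-.16*h,Q)
P,Q,h=up(SP,psi,1,.012)
arm.move_linear(P-.16*h,Q)
arm.hold(.3)
o=arm.observe();print(o["eef_pos"],o["finger_gap"],o["joint_pos"].round(2),o["t"])
print("expected mid",SP-.16*h[:2])
for c in ("scene","top"):
    im=eyes.snapshot(c); cv2.imwrite(f'pics/{c}2.png',im[:,:,::-1])
    for n in ("bottle_mid","bottle_mouth"):print(c,n,[(np.round(d["point"],4).tolist(),round(d["p"],2)) for d in eyes.mark_of(c,n)])
im=cv2.imread('pics/scene2.png')[100:350,200:500];cv2.imwrite('pics/s2.png',cv2.resize(im,None,fx=2,fy=2))
E
```

```text
[ 0.49240171 -0.03095134  0.0925226 ] 0.052692676712266684 [ 0.08  1.11  0.71  1.9  -1.38  1.88 -1.66] 24.575
expected mid [ 0.49321629 -0.02506924]
scene bottle_mid [([0.4949, -0.0276, 0.0798], 0.96), ([0.3296, -0.1681, 0.0283], 0.81), ([0.6223, -0.0564, 0.026], 0.59), ([0.4999, -0.4625, -0.0014], 0.49), ([0.399, -0.3163, 0.0257], 0.44)]
scene bottle_mouth [([0.5873, -0.1, 0.0232], 0.86), ([0.4914, -0.0231, 0.1411], 0.72), ([0.4141, -0.2615, 0.0325], 0.69), ([0.3803, -0.1982, 0.0298], 0.66)]
top bottle_mid [([0.395, -0.3164, 0.0265], 0.97), ([0.3359, -0.1659, 0.0224], 0.6), ([0.6255, -0.0512, 0.0259], 0.56), ([0.4973, -0.4653, 0.0005], 0.54)]
top bottle_mouth [([0.4171, -0.2645, 0.022], 0.88), ([0.3828, -0.1982, 0.0261], 0.82), ([0.5437, 0.2198, 0.244], 0.68), ([0.5911, -0.1023, 0.0266], 0.62)]
```

View pics/s2.png

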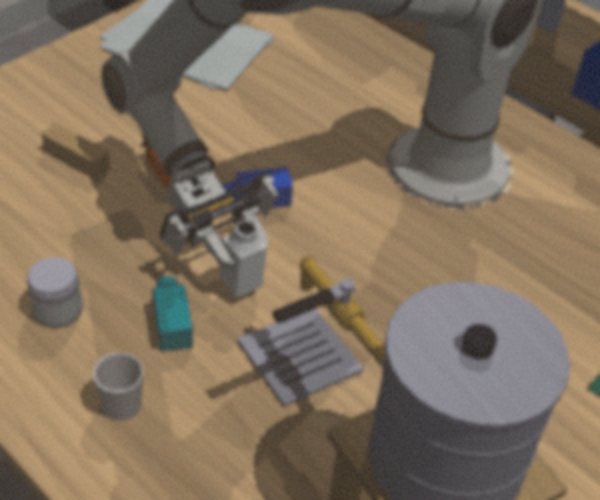

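The bottle at (245,255) is upright in the gripper and held clear of everything. Next: slide it under the spout, lower it until it touches, and check before letting go.

```bash
python3 - <<'E'
from h import *
psi=np.radians(80)
P,Q,h=up(SP,psi,1,.012)
print(arm.move_linear(P,Q,speed=.08,until_force=12))
arm.hold(.2)
P,Q,h=up(SP,psi,1,-.006)
print(arm.move_linear(P,Q,speed=.02,until_force=5))
o=arm.observe();print(o["eef_pos"]-up(SP,psi,1)[0],o["contact_force"],o["t"])
for c in ("scene","top"):
    im=eyes.snapshot(c); cv2.imwrite(f'pics/{c}3.png',im[:,:,::-1])
    for n in ("bottle_mid","bottle_mouth","spout","tap_handle"):print(c,n,[(np.round(d["point"],4).tolist(),round(d["p"],2)) for d in eyes.mark_of(c,n)][:2])
im=cv2.imread('pics/scene3.png')[180:330,280:460];cv2.imwrite('pics/s3.png',cv2.resize(im,None,fx=4,fy=4))
E
```

```text
False
True
[ 0.00061297 -0.00010702  0.00309962] [ 1.76710453 -1.2376538   2.73147882] 27.775
scene bottle_mid [([0.6203, -0.0558, 0.0253], 0.82), ([0.4009, -0.319, 0.0252], 0.68)]
scene bottle_mouth [([0.3834, -0.196, 0.0289], 0.91), ([0.5848, -0.1009, 0.0265], 0.62)]
scene spout [([0.5195, 0.1329, 0.1626], 0.86)]
scene tap_handle [([0.6016, 0.2025, 0.2498], 0.75)]
top bottle_mid [([0.5218, 0.1334, 0.0772], 0.58), ([0.3982, -0.318, 0.0261], 0.58)]
top bottle_mouth [([0.591, -0.1031, 0.0241], 0.87), ([0.4185, -0.2662, 0.026], 0.74)]
top spout [([0.5208, 0.1343, 0.1612], 0.69), ([0.5166, 0.1296, 0.1353], 0.44)]
top tap_handle [([0.6067, 0.2053, 0.2485], 0.77)]
```

View pics/s3.png

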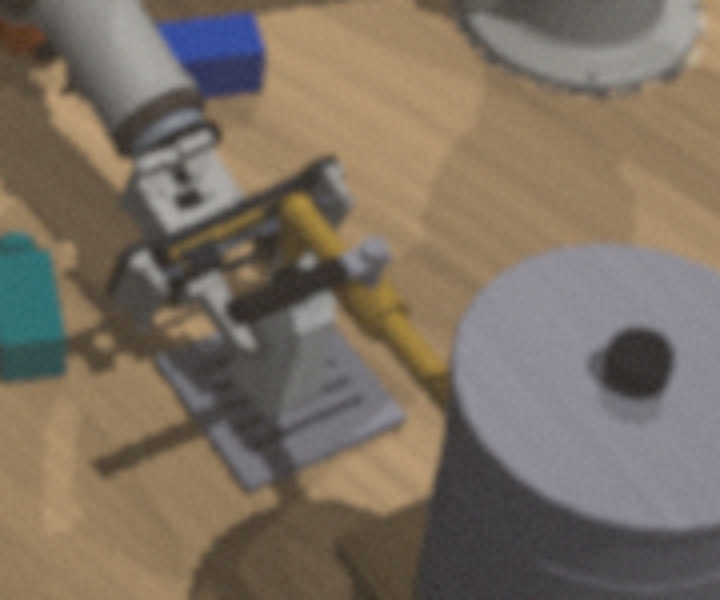

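The bottle stands on the plate at about (285,360), under the spout, and the lever at (290,290) is still shut. I'll press it down gently, release and back off.

```bash
python3 - <<'E'
from h import *
psi=np.radians(80)
P,Q,h=up(SP,psi,1,-.004)
print(arm.move_linear(P,Q,speed=.02,until_force=6), arm.observe()["eef_pos"]-up(SP,psi,1)[0])
arm.command_gripper(.09); arm.hold(.3)
e=arm.observe()["eef_pos"]
arm.move_linear(e-.2*h,Q,speed=.1)
arm.move_linear(e-.2*h+[0,0,.1],Q)
for c in ("scene","top"):
    im=eyes.snapshot(c); cv2.imwrite(f'pics/{c}4.png',im[:,:,::-1])
    for n in ("bottle_mid","bottle_mouth","spout","plate","tap_handle"):print(c,n,[(np.round(d["point"],4).tolist(),round(d["p"],2)) for d in eyes.mark_of(c,n) if d["point"][1]>.05])
im=cv2.imread('pics/scene4.png')[180:330,280:460];cv2.imwrite('pics/s4.png',cv2.resize(im,None,fx=4,fy=4))
im=eyes.snapshot("wrist"); cv2.imwrite('pics/w4.png',im[:,:,::-1])
for n in ("bottle_mid","bottle_mouth","spout"):print(n,[(np.round(d["point"],4).tolist(),round(d["p"],2)) for d in eyes.mark_of("wrist",n)])
o=arm.observe();print(o["contact_force"],o["t"])
E
```

```text
True [ 1.13452957e-03 -8.28983191e-05  2.76364515e-03]
scene bottle_mid [([0.5256, 0.1283, 0.0725], 0.93)]
scene bottle_mouth [([0.5258, 0.1331, 0.1325], 0.85), ([0.6042, 0.2046, 0.2492], 0.37)]
scene spout [([0.5191, 0.1332, 0.1621], 0.71)]
scene plate [([0.5203, 0.1332, 0.0141], 0.84)]
scene tap_handle [([0.6025, 0.2011, 0.2492], 0.65)]
top bottle_mid [([0.5279, 0.131, 0.0744], 0.57)]
top bottle_mouth [([0.5215, 0.1276, 0.1347], 0.66)]
top spout [([0.5193, 0.1312, 0.1616], 0.81)]
top plate []
top tap_handle [([0.6074, 0.2024, 0.2468], 0.8)]
bottle_mid [([0.6043, 0.2035, 0.2456], 0.74), ([0.526, 0.129, 0.0734], 0.66)]
bottle_mouth [([0.5246, 0.1301, 0.1333], 0.81)]
spout [([0.5252, 0.1365, 0.1623], 0.84), ([0.5211, 0.1337, 0.1375], 0.2)]
[ 0.05331862 -0.87816652 -0.44214285] 33.3417
```

View pics/s4.png

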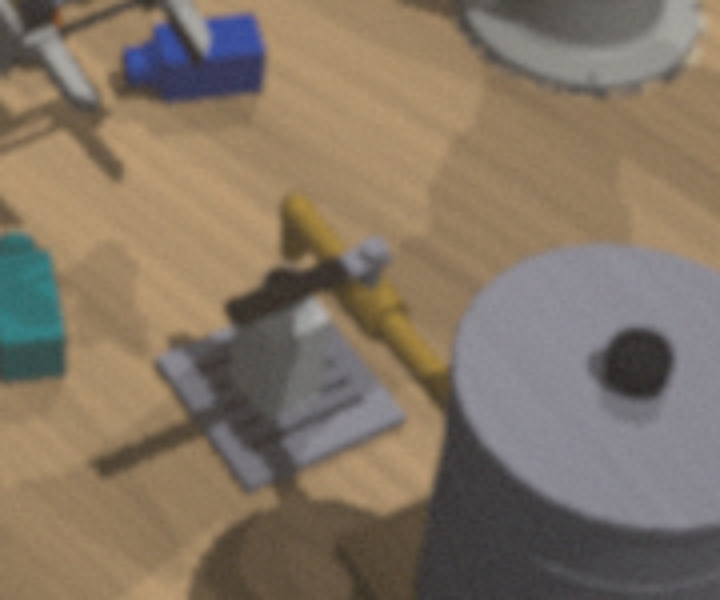

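View pics/w4.png

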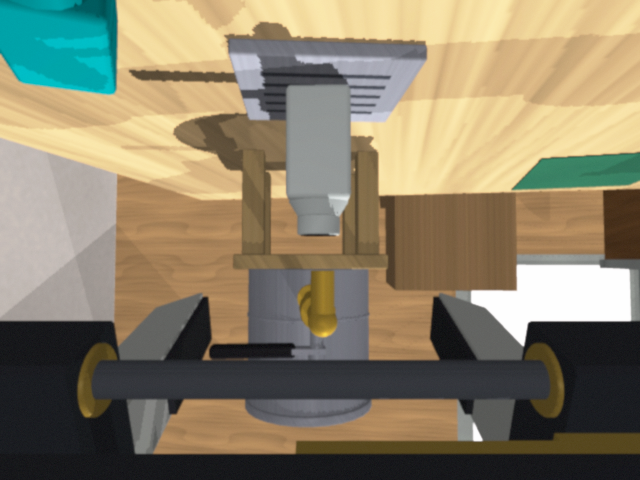

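The bottle stands free on the plate. In the wrist view its mouth at (319,222) is in line with the spout at (322,280). The measured offset is about 5 mm against the 15 mm allowed, the lever is shut, and the hand is clear.

```bash
python3 -c "
from plant import arm
print(arm.finish_job())"
```

```text
the job is handed in; nothing more can be done
None
```

I shut the tap to its stop and stood the white bottle upright on the drip plate, its mouth about 5 mm off the spout's axis. I then let go, backed the arm clear and handed the job in at about 33 s; no verdict came back.

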